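Load, pre-spray and start the bench-top parts washer

TASK

Get the greasy connecting rod washed: lay it flat on the shelf inside the open parts washer without dropping it, spray it by pushing the red cap of the degreaser can fully down and letting it up again, then close the lid completely. Only when the lid is shut, press the long green start bar near its middle, so that both ends go down evenly all the way, and let it spring back up. Leave the other things on the bench where they are.

Things in the scene. Friction and masses are not known exactly. Their poses are not given: they have to be found in the camera images.
- washer: Blue bench-top parts washer, fixed. Origin: middle of its footprint at bench height; x points front to back (away from the operator), y to his left, z up. 320 mm deep (x -165 to 155), 340 mm wide, rim 140 mm high. Tank inside: x -87 to 77, y +-158 mm. Front ledge (x -165 to -95) 102 mm high under the start bar; grey pump housing 124 mm high behind (x 85 to 155).
- wash_shelf (a point): Centre of the perforated steel shelf in the tank, on its upper face: 75 mm above the bench, 65 mm below the rim. Axes as the washer's. The rod may lie anywhere on it; the open lid stands up behind the tank, so a hand has most room above the front half.
- lid (a joint): Lid angle in rad: 0 shut flat on the rim, 1.57 standing upright, stop at 2.0; starts open, near upright. Hinged along the back of the tank; stiff friction hinge that stays where it is put: about 4 N at the free edge moves it.
- lid_hinge (a point): Middle of the lid's hinge line, which runs along the washer's y, 85 mm behind the washer's origin and 142 mm above the bench.
- lid_edge (a point): Middle of the lid's free edge, 182 mm from the hinge line: a steel tube 12 mm thick along the edge. The lid is a blue sheet 330 mm wide and 5 mm thick; its outer face (the top when shut) faces away from the operator while the lid stands open.
- start_bar (a joint): How far the start bar is pressed, in rad: 0 at rest (up), 0.28 fully down. Hinged along its rear edge with a return spring.
- start_bar_rock (a joint): Rocking of the start bar about its middle, in rad: 0 level from end to end; positive: its left end (washer +y) is the higher; stops at +-0.06. The bar is 300 mm long, so 0.018 is about 5 mm from end to end. Pressing off the middle rocks it.
- bar_center (a point): The place to press: middle of the green start bar's upper face, 32 mm in front of its hinge line, 134 mm above the bench, 140 mm in front of the washer's origin. The bar is 300 mm long (along the washer's y), 50 mm deep, 12 mm thick; this point goes down about 9 mm to the stop, against 3 N at first and 8 N at the bottom.
- can_holder: Orange and white aerosol can of degreaser, 65 mm across, clamped in a holder bolted to the bench at the washer's left side; 90 mm square base plate. Origin: middle of the base plate's underside. The can and its red cap stand upright on this axis, the nozzle points to the tank (its -y).
- spray_cap (a joint): How far the red spray cap is pressed, in m: 0 up, 0.006 fully down. Sprung.
- cap_top (a point): Centre of the red cap's flat top, 29 mm across, 220 mm above the bench. It is pressed straight down 6 mm, against 2.4 N at first and 7 N at the bottom.
- conrod: Loose dark steel connecting rod, about 0.55 kg, flat on the bench right of the washer: 185 mm long along its x, 26 mm thick. Origin: underside, at the centre of mass; z up. Big end 66 mm across (78 mm over its bolt bosses) centred at x -50 mm, small end 34 mm across at x +85 mm; the beam between is 20 mm wide in y. It fits the tank only lengthwise along the washer's y.
- rod_grip (a point): Middle of the rod's beam, x +10 mm from the rod's origin, 13 mm above its underside: best gripped here across the beam's 20 mm width; the beam's sides run from 3 to 23 mm above the rod's underside.
- piston: Bystander: aluminium piston 68 mm across, 58 mm high, standing on the bench. Origin: centre of its underside. Leave alone.
- bolt_tin: Bystander: yellow open tin with bolts, 72 mm across, 55 mm high. Origin: centre of its underside. Leave alone.
- parts_brush: Bystander: hand brush lying on the bench to the left of the spray can, handle along its -x. Leave alone.
Things that resemble listed ones, but are neither listed nor needed, are in the scene too. Of the things that look like the conrod, take the one that is nearest to the robot's base at the start.

How it is judged:
On the way, in this order (a step that is already met when the one before it is completed fails the run):
1. the connecting rod lies on the shelf in the washer, let go (z of conrod in the frame of washer between 0.065 and 0.088 m and x of conrod in the frame of washer between -0.09 and 0.08 m and y of conrod in the frame of washer between -0.15 and 0.15 m and contact force between the fingers and conrod below 0.3 N and linear speed of conrod below 0.03 m/s), for 0.2 s.
2. the spray cap is pressed down (over 4 mm), lid open, rod in the tank (value of joint spray_cap above 0.004 m and value of joint lid above 1 rad and z of conrod in the frame of washer below 0.088 m), for 0.1 s.
3. the cap is up again and the lid is shut (value of joint spray_cap below 0.001 m and value of joint lid below 0.04 rad), for 0.2 s.
4. the start bar is pressed down (over 0.23 rad) evenly: one end at most about 5 mm lower than the other (value of joint start_bar above 0.23 rad and value of joint start_bar_rock between -0.018 and 0.018 rad and value of joint lid below 0.04 rad), for 0.1 s.
At the end, for the whole second after the job is handed in: The rod lies on the shelf inside the tank (its underside within about 1 cm of the shelf), the lid is shut (under 0.04 rad), the spray cap is up (under 1 mm) and the start bar has sprung back up (under 0.03 rad) (all of step 3 and value of joint start_bar below 0.03 rad and z of conrod in the frame of washer between 0.065 and 0.088 m and x of conrod in the frame of washer between -0.09 and 0.08 m and y of conrod in the frame of washer between -0.15 and 0.15 m and linear speed of conrod below 0.03 m/s); the robot touches nothing.
It fails at once if the start bar was pressed (over 0.12 rad) while the lid was not shut (value of joint start_bar above 0.12 rad and value of joint lid above 0.05 rad).
It fails at once if the start bar was forced askew: one end about 12 mm lower than the other (value of joint start_bar_rock above 0.04 rad or value of joint start_bar_rock below -0.04 rad).
It fails at once if the rod was dropped into the tank (over 0.5 m/s inside it) (linear speed of conrod above 0.5 m/s and z of conrod in the frame of washer between 0.06 and 0.14 m and x of conrod in the frame of washer between -0.09 and 0.08 m and y of conrod in the frame of washer between -0.16 and 0.16 m).
It fails at once if the piston, the bolt tin or the brush was moved by more than 3 cm (distance of any of piston, bolt_tin, parts_brush from where it was at the start of the episode above 0.03 m).
It also fails if it takes over 72 s, if anything falls off the work surface, if the arm or the gripper's body presses on something with over 40 N, if the wrist force passes 120 N, or if a joint passes its speed limit or range.

ROBOT

A 6-joint arm with a two-finger parallel gripper is mounted at the origin on the work surface. World frame = base frame: x ahead of the robot, y to its left, z up, the work surface at z = 0. Lengths are in m, angles in rad, forces in N, time in s.
With the tool pointing down it reaches from about 0.375 to 0.925 m from the base axis. Payload 5.7 kg.
Tool frame: the origin (TCP) lies at the centre of the arm's flange, where the gripper is bolted on; the fingertips stand 182 mm ahead of it and the grasp point (between the pads) lies 163 mm ahead of it; z points along the fingers, y is the line along which they close (so a half turn about z gives the same grasp; the last joint's range is limited). The gripper opens to 88 mm and grips with 3 to 60 N. Pads are 20 mm wide; open, the fingers measure 115 mm over their backs; the gripper's body (75 mm by 178 mm) begins 61 mm behind the grasp point.
Start: joints at [-1.428, 0.359, 1.51, -0, 1.272, -0.115], TCP at [0.153, -0.58, 0.405] pointing down, gripper open.
Joint ranges: [-2.97, 2.97], [-1.01, 2.36], [0.21, 2.38], [-0.96, 4.11], [0.2, 2.71], [-2.98, 2.98]. Speed limits (rad/s): [2.39, 2.39, 3.14, 3.14, 3.14, 3.14].

INTERFACE

Orientations are given as a rotation vector (axis times angle).
In Python, from station import env, vision, spotter gives the robot as it stands.
- The arm moves only by the tool servo_tool, never from a script. Its argument "commands" is a list of rows, each an object with "claw": the opening in per cent of the stroke, from 0 (shut) to 100 (fully open); "offset": the shift along the world's x, y, z in mm, a list of three; "roll": the turn about the world's z in rad. In form: [{"claw": claw, "offset": [tx, ty, tz], "roll": roll}, ...]. A call has 1 to 12 rows; each row is the pose to reach, as a shift and turn from the pose commanded when the call began; what a row does not reach only later rows make up. A row lasts 1/12 s, in which the tool goes at most 41.7 mm and 7.16 degrees, less where a joint would pass 70% of its speed; a pose out of reach is approached as far as the arm can. A call with a gripper value outside its range is refused whole. The fingers move at their own pace and stop on an object; "force" is the grip in N (left out, the last holds). Time passes only in rows, so rows that repeat a pose let the fingers close. It gives the time, the measured TCP pose, the force, the opening and the grip force at its end, in the units of the state.
- env.state(): the state, without advancing time (a new reading comes with each control period).
- vision.read_camera(name): name is "scene" or "top" or "wrist"; returns (picture, depth): 400x640x3 uint8, blue, green, red; 400x640 float32, m along the optical axis (not along the pixel's ray), 0 where there is no reading.
- vision.camera_model(name): a dict with "K" (3x3 intrinsics, pixels), "rvec" (rotation vector, rad) and "tvec" (3), from world to camera coordinates, as OpenCV has them; the wrist camera has in their place "mount" (4x4, takes a point from camera to tool coordinates, whose origin is the TCP and whose axes are the flange's). Camera axes: x right, y down, z forward; pixel columns grow to the right and rows downward; lengths in m; the calibration is good to about 2 mm. A picture is of the moment at which its call begins: read the wrist's pose just before it. camera_model takes no time and is no camera call.
- env.close_job(): hands the job in; it is judged then, once.
Trained networks look in the newest picture that a camera, given by its name, has taken for a name from the list of things; names that differ only in an ending like _2 or _b are one class to them, and where a whole thing is asked for, a point or a joint stands for the part that bears it (a point fixed in the world has none). Each returns a list of dicts, best first, with "score" (0 to 1); they miss things now and then, are a little off and sometimes report something else, mostly with a low value. They report only what shows in the picture. A call takes as long as a camera call. They do not tell look-alikes from the thing itself.
- spotter.boxes_of(query, camera): "position" ([x, y, z] in m, in world coordinates, good to about 4 mm: the middle of the surface that is visible of it).
- spotter.cut_out(query, camera): "pixels" (400x640 bool, what is visible of it).
- spotter.place_of(query, camera): "position" ([x, y, z] in m, in world coordinates, good to about 4 mm: a listed point, or the origin of a listed thing).
The state is a dict: "t": time; "joint_positions": joint angles; "joint_vel": joint speeds; "joint_torque": joint torques, N m; "tool_pos": TCP position; "ee_rot": TCP orientation; "force": force on the tool from outside, world axes, zero at the start; "torque": the same for the moment, N m; "finger_gap": finger opening in m; "finger_force": force on a finger pad.
Only numpy, scipy, OpenCV 4.12 (cv2) and the standard library are available. Lean on these libraries where they do the work, as an engineer would, in place of code of your own. Each camera call takes 0.05 s, during which the arm holds its last target. There are 200 camera calls.

## Working session

There is one attempt and no reset: what is moved stays moved. The work goes in short steps, Python scripts to look and compute and a tool call to move; the robot and the scene stay as the last step left them, time stands still between calls to the robot, and variables do not carry over. Pictures are saved under pics/ and viewed, at most 10 in all, crops included, and the job is handed in when it is done.

Besides the shell and the picture viewer there is one more tool, called after "Call:" in YAML: its name, and indented under it one key for each argument. servo_tool: Moves the arm, as the interface text tells. Its arguments: {"type":"object","properties":{"commands":{"type":"array","items":{"type":"object","properties":{"claw":{"type":"number"},"offset":{"type":"array","items":{"type":"number"}},"roll":{"type":"number"}}}},"force":{"type":"number"}},"required":["commands"]}

```bash
mkdir -p pics; python3 - <<'E'
from station import env, vision, spotter
import cv2, numpy as np
s=env.state(); print(s['t'],s['tool_pos'],s['ee_rot'],s['finger_gap'])
ims=[vision.read_camera(c)[0] for c in ('scene','top')]
for i,c in zip(ims,('scene','top')): cv2.imwrite(f'pics/{c}0.png',i)
for c in ('top','scene'):
  for q in ('washer','wash_shelf','lid_hinge','lid_edge','bar_center','cap_top','can_holder','conrod','rod_grip','piston','bolt_tin','parts_brush'):
    try:
      r=spotter.place_of(q,c); print(c,q,[(np.round(d['position'],3).tolist(),round(d['score'],2)) for d in r[:4]])
    except Exception as e: print(c,q,e)
print(env.state()['t'])
E
```

```text
0.0 [ 0.15290865 -0.57982623  0.40380674] [-3.11371110e+00 -4.03551675e-01  5.02363792e-05] 0.08730848122358977
top washer [([0.587, 0.066, -0.006], 0.63)]
top wash_shelf [([0.588, 0.066, 0.073], 0.64), ([0.486, 0.324, -0.001], 0.32)]
top lid_hinge [([0.673, 0.076, 0.141], 0.78)]
top lid_edge [([0.669, 0.075, 0.322], 0.76)]
top bar_center [([0.446, 0.057, 0.132], 0.91)]
top cap_top [([0.485, 0.324, 0.219], 0.66)]
top can_holder [([0.486, 0.327, 0.001], 0.71)]
top conrod [([0.561, -0.253, 0.001], 0.86), ([0.473, -0.696, -0.0], 0.82), ([0.526, -0.458, -0.0], 0.81), ([0.599, 0.465, -0.002], 0.71)]
top rod_grip [([0.471, -0.69, 0.014], 0.97), ([0.524, -0.454, 0.014], 0.88), ([0.566, -0.253, 0.014], 0.71), ([0.601, 0.467, 0.0], 0.15)]
top piston [([0.732, -0.171, 0.004], 0.77), ([0.482, 0.324, 0.217], 0.19)]
top bolt_tin [([0.691, 0.304, -0.004], 0.8), ([0.56, -0.253, -0.005], 0.22)]
top parts_brush [([0.597, 0.467, 0.004], 0.85), ([0.732, -0.172, -0.0], 0.61)]
scene washer [([0.589, 0.07, 0.001], 0.83)]
scene wash_shelf [([0.733, -0.17, 0.002], 0.6)]
scene lid_hinge [([0.671, 0.073, 0.141], 0.84)]
scene lid_edge [([0.668, 0.078, 0.322], 0.58)]
scene bar_center [([0.447, 0.052, 0.133], 0.88)]
scene cap_top [([0.484, 0.326, 0.22], 0.49)]
scene can_holder []
scene conrod [([0.527, -0.453, -0.0], 0.74), ([0.476, -0.692, 0.001], 0.65), ([0.554, -0.258, -0.003], 0.57)]
scene rod_grip [([0.526, -0.45, 0.014], 0.92), ([0.567, -0.248, 0.011], 0.66), ([0.47, -0.685, 0.012], 0.58), ([0.732, -0.169, 0.002], 0.29)]
scene piston [([0.731, -0.172, -0.001], 0.66), ([0.692, 0.304, 0.003], 0.15)]
scene bolt_tin [([0.69, 0.306, 0.002], 0.85)]
scene parts_brush [([0.596, 0.463, -0.001], 0.93), ([0.674, 0.073, 0.14], 0.6)]
1.3
```

View pics/scene0.png

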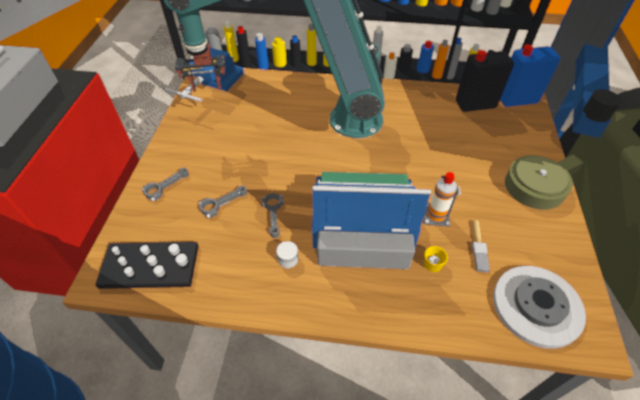

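View pics/top0.png

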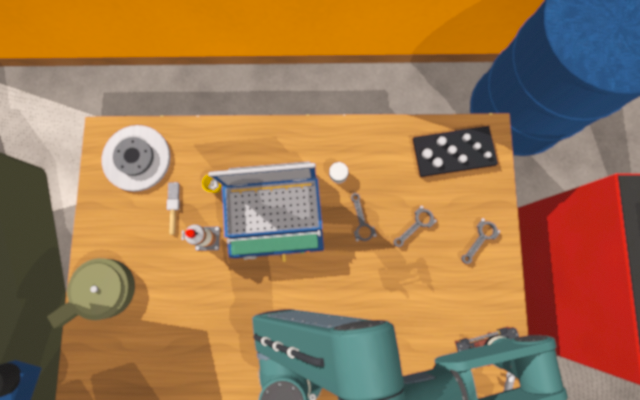

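The scene camera looks from the far side. In the top view (up = +x, left = +y) the three rods lie at about (360,218), (415,228) and (480,243). The one at (360,218), world (0.56,-0.25), is nearest the base at 0.61 m. Its big end points to the robot. The washer is yawed about 0.09 rad with its lid upright. I'll move over that rod next.

Call:
servo_tool:
  commands:
    - {"claw": 60,"offset": [400,330,-30],"roll": 0}
    - {"claw": 60,"offset": [400,330,-30],"roll": 0}
    - {"claw": 60,"offset": [400,330,-30],"roll": 0}
    - {"claw": 60,"offset": [400,330,-30],"roll": 0}
    - {"claw": 60,"offset": [400,330,-30],"roll": 0}
    - {"claw": 60,"offset": [400,330,-30],"roll": 0}
    - {"claw": 60,"offset": [400,330,-30],"roll": 0}
    - {"claw": 60,"offset": [400,330,-30],"roll": 0}
    - {"claw": 60,"offset": [400,330,-30],"roll": 0}
    - {"claw": 60,"offset": [400,330,-30],"roll": 0}
    - {"claw": 60,"offset": [400,330,-30],"roll": 0}
    - {"claw": 60,"offset": [400,330,-30],"roll": 0}

```text
t: 2.3
tool_pos: [0.5394, -0.2608, 0.3758]
ee_rot: [3.115, 0.404, 0.0]
force: [0.3, -0.8, 0.5]
finger_gap: 0.0523
finger_force: 0.0
```

Call:
servo_tool:
  commands:
    - {"claw": 60,"offset": [10,8,0],"roll": 0}
    - {"claw": 60,"offset": [10,8,0],"roll": 0}
    - {"claw": 60,"offset": [10,8,0],"roll": 0}
    - {"claw": 60,"offset": [10,8,0],"roll": 0}

```text
t: 2.63
tool_pos: [0.5471, -0.2552, 0.3757]
ee_rot: [3.115, 0.403, -0.002]
force: [0.5, 0.4, 0.2]
finger_gap: 0.0528
finger_force: 0.0
```

```bash
cat > h.py <<'E'
from station import env, vision, spotter
import cv2, numpy as np
from scipy.spatial.transform import Rotation as R
def cloud(cam,mask=None):
    s=env.state(); im,d=vision.read_camera(cam); m=vision.camera_model(cam)
    v,u=np.mgrid[:400,:640]; K=np.array(m['K'])
    P=np.stack([(u-K[0,2])/K[0,0]*d,(v-K[1,2])/K[1,1]*d,d],-1)
    if 'mount' in m:
        M=np.array(m['mount']); P=P@M[:3,:3].T+M[:3,3]
        P=P@R.from_rotvec(s['ee_rot']).as_matrix().T+s['tool_pos']
    else:
        Rm=cv2.Rodrigues(np.array(m['rvec'],float))[0]; P=(P-np.ravel(m['tvec']))@Rm
    return im,d,P
E
python3 - <<'E'
from h import *
s=env.state();print(s['t'],s['tool_pos'],s['ee_rot'],s['finger_gap'],s['joint_positions'])
im,d,P=cloud('wrist'); cv2.imwrite('pics/w1.png',im)
for q in('conrod','rod_grip'):
  print(q,[(np.round(r['position'],3).tolist(),round(r['score'],2)) for r in spotter.place_of(q,'wrist')])
for r in spotter.cut_out('conrod','wrist')[:2]:
  m=r['pixels']&(d>0); Q=P[m]; Q=Q[(Q[:,2]>.01)&(Q[:,2]<.05)]
  rect=cv2.minAreaRect((Q[:,:2]*1000).astype(np.float32))
  c=Q[:,:2].mean(0); w,V=np.linalg.eigh(np.cov(Q[:,:2].T)); a=V[:,1]*np.sign(V[0,1]); n=np.array([-a[1],a[0]])
  t=(Q[:,:2]-c)@a; e=(Q[:,:2]-c)@n
  print(r['score'],rect,c,np.arctan2(a[1],a[0]),t.min(),t.max())
  for x in np.arange(t.min(),t.max(),.015):
    k=(t>=x)&(t<x+.015); 
    if k.sum()>5:
      lo,hi=np.percentile(e[k],[2,98]); print(np.round(c+a*(x+.0075)+n*(lo+hi)/2,4),round((hi-lo)*1000),round(np.median(Q[k][:,2]),4))
E
```

```text
2.6333 [ 0.5471488  -0.25522571  0.37566834] [ 3.11548640e+00  4.03228906e-01 -1.51906956e-03] 0.05278137339949599 [-5.50598127e-01  3.90828151e-01  1.53656869e+00 -7.47698609e-04
  1.21487302e+00  7.63035471e-01]
conrod [([0.475, -0.694, 0.002], 0.88), ([0.526, -0.452, -0.002], 0.84), ([0.552, -0.255, 0.0], 0.68)]
rod_grip [([0.565, -0.26, 0.011], 0.93), ([0.519, -0.445, 0.018], 0.61)]
0.89 ((566.3463745117188, -254.1270751953125), (183.1428985595703, 77.28165435791016), 12.17251205444336) [ 0.55473274 -0.25483559] 0.24151088960283082 -0.08010010275107272 0.10304139055444998
[ 0.4841 -0.2717] 72 0.0253
[ 0.4988 -0.2684] 76 0.0243
[ 0.5134 -0.2652] 76 0.025
[ 0.528  -0.2616] 68 0.0258
[ 0.5424 -0.2575] 32 0.023
[ 0.5571 -0.2543] 19 0.021
[ 0.5716 -0.2505] 19 0.0205
[ 0.5861 -0.2467] 19 0.0215
[ 0.6007 -0.2433] 19 0.0219
[ 0.6152 -0.2394] 19 0.0214
[ 0.6299 -0.2365] 29 0.0256
[ 0.6443 -0.2322] 32 0.0256
[ 0.659  -0.2289] 16 0.0259
0.69 ((512.2642822265625, -691.294921875), (35.4484748840332, 6.017415523529053), 13.186349868774414) [ 0.50708122 -0.69206821] 0.2429147083873833 -0.012514377041669276 0.022965992325268643
[ 0.5022 -0.6931] 4 0.0157
[ 0.5169 -0.6902] 5 0.013
[ 0.5311 -0.6851] 3 0.0113
```

View pics/w1.png

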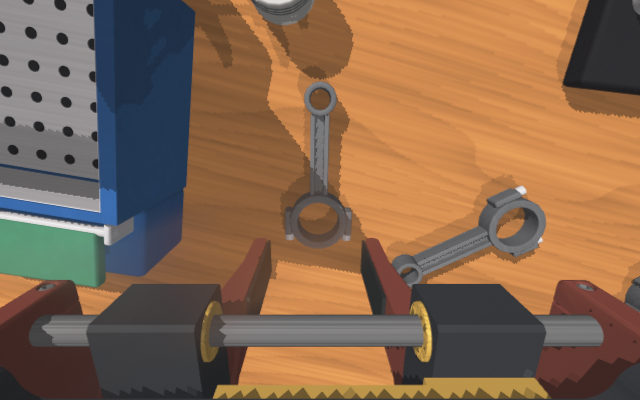

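The wrist picture shows my rod with its small end at about (320,98) and its big end at (319,220), between the fingers. Its angle is 0.242 rad and the grip point is near (0.566,-0.252). I'll go down to it.

Call:
servo_tool:
  commands:
    - {"claw": 60,"offset": [18,2,-30],"roll": -0.015}
    - {"claw": 60,"offset": [18,2,-65],"roll": -0.015}
    - {"claw": 60,"offset": [18,2,-100],"roll": -0.015}
    - {"claw": 60,"offset": [18,2,-135],"roll": -0.015}
    - {"claw": 60,"offset": [18,2,-155],"roll": -0.015}
    - {"claw": 60,"offset": [18,2,-160],"roll": -0.015}
    - {"claw": 60,"offset": [18,2,-160],"roll": -0.015}

```text
t: 3.42
tool_pos: [0.565, -0.2529, 0.2143]
ee_rot: [-3.117, -0.378, 0.004]
force: [0.1, -0.4, 0.4]
finger_gap: 0.0526
finger_force: 0.0
```

```bash
python3 - <<'E'
from h import *
s=env.state();print(s['t'],s['tool_pos'],s['ee_rot'],s['finger_gap'],s['force'])
E
```

```text
3.4167 [ 0.56496514 -0.25285029  0.21429081] [-3.11653375 -0.37843622  0.00435073] 0.05258251660045436 [ 0.09709743 -0.38832397  0.37995801]
```

Call:
servo_tool:
  commands:
    - {"claw": 60,"offset": [1,1,-15],"roll": 0}
    - {"claw": 60,"offset": [1,1,-27],"roll": 0}
    - {"claw": 60,"offset": [1,1,-28],"roll": 0}
    - {"claw": 10,"offset": [1,1,-28],"roll": 0}
    - {"claw": 10,"offset": [1,1,-28],"roll": 0}
    - {"claw": 10,"offset": [1,1,-28],"roll": 0}
    - {"claw": 10,"offset": [1,1,-28],"roll": 0}
    - {"claw": 10,"offset": [1,1,-28],"roll": 0}
    - {"claw": 10,"offset": [1,1,-28],"roll": 0}
  force: 45

```text
t: 4.17
tool_pos: [0.5674, -0.2519, 0.1884]
ee_rot: [3.117, 0.381, 0.002]
force: [-0.4, -1.3, 2.3]
finger_gap: 0.02
finger_force: 45.0
```

Call:
servo_tool:
  commands:
    - {"claw": 10,"offset": [0,0,15],"roll": 0}
    - {"claw": 10,"offset": [0,0,45],"roll": 0}
    - {"claw": 10,"offset": [0,0,80],"roll": 0}
    - {"claw": 10,"offset": [0,0,115],"roll": 0}
    - {"claw": 10,"offset": [0,0,145],"roll": 0}
    - {"claw": 10,"offset": [0,0,165],"roll": 0}
    - {"claw": 10,"offset": [0,0,170],"roll": 0}
    - {"claw": 10,"offset": [0,0,170],"roll": 0}

```text
t: 4.83
tool_pos: [0.5671, -0.2515, 0.3586]
ee_rot: [3.118, 0.38, 0.003]
force: [0.3, 0.4, -5.8]
finger_gap: 0.02
finger_force: 45.0
```

```bash
python3 - <<'E'
from h import *
s=env.state();print(s['t'],s['tool_pos'],s['ee_rot'],s['finger_gap'],s['force'])
b=np.array([.4465,.0545]);h=np.array([.672,.0745]); 
im,d,P=cloud('top')
# blue rim / green bar edge for yaw
hsv=cv2.cvtColor(im,cv2.COLOR_BGR2HSV)
g=cv2.inRange(hsv,(60,60,40),(90,255,255))>0
g&=(P[...,2]>.115)&(P[...,2]<.155)&(np.abs(P[...,0]-.45)<.06)&(np.abs(P[...,1]-.055)<.25)
Q=(P[g][:,:2]*1000).astype(np.float32); print(len(Q),cv2.minAreaRect(Q),P[g][:,2].mean())
k=(P[...,2]>.06)&(P[...,2]<.09)&(np.abs(P[...,0]-.59)<.1)&(np.abs(P[...,1]-.065)<.2)&(d>0)
Q=(P[k][:,:2]*1000).astype(np.float32); print(len(Q),cv2.minAreaRect(Q),np.median(P[k][:,2]))
print([(c['position'],c['score']) for q in('bar_center','wash_shelf','lid_edge','lid_hinge','cap_top') for c in spotter.place_of(q,'top')[:1]])
cv2.imwrite('pics/top2.png',im)
E
```

```text
4.8333 [ 0.56710144 -0.25148447  0.3586355 ] [3.11751156e+00 3.80283451e-01 2.62925196e-03] 0.019951814820062124 [ 0.26444621  0.40011083 -5.81165052]
1113 ((452.8548278808594, 56.40293884277344), (46.27745819091797, 297.730712890625), 4.702836513519287) 0.13403331755351788
3542 ((585.7894897460938, 68.73809051513672), (156.91380310058594, 315.9661865234375), 4.922770023345947) 0.07492673313444678
[([0.4483, 0.0572, 0.135], 0.82), ([0.5891, 0.0669, 0.0725], 0.9), ([0.6669, 0.0725, 0.3206], 0.78), ([0.6718, 0.0773, 0.1391], 0.84), ([0.4847, 0.3247, 0.2192], 0.63)]
```

Call:
servo_tool:
  commands:
    - {"claw": 10,"offset": [-15,10,15],"roll": 0.12}
    - {"claw": 10,"offset": [-30,30,20],"roll": 0.24}
    - {"claw": 10,"offset": [-30,55,20],"roll": 0.36}
    - {"claw": 10,"offset": [-30,85,20],"roll": 0.48}
    - {"claw": 10,"offset": [-30,115,20],"roll": 0.6}
    - {"claw": 10,"offset": [-30,145,20],"roll": 0.72}
    - {"claw": 10,"offset": [-30,175,20],"roll": 0.84}
    - {"claw": 10,"offset": [-30,205,20],"roll": 0.96}
    - {"claw": 10,"offset": [-30,235,20],"roll": 1.08}
    - {"claw": 10,"offset": [-30,265,20],"roll": 1.2}
    - {"claw": 10,"offset": [-30,290,20],"roll": 1.31}
    - {"claw": 10,"offset": [-30,308,20],"roll": 1.39}

```text
t: 6.13
tool_pos: [0.5364, 0.0587, 0.3768]
ee_rot: [-2.143, -2.295, 0.001]
force: [0.3, 1.1, -5.3]
finger_gap: 0.0196
finger_force: 45.0
```

Call:
servo_tool:
  commands:
    - {"claw": 10,"offset": [10,5,0],"roll": 0.022}
    - {"claw": 10,"offset": [20,8,0],"roll": 0.022}
    - {"claw": 10,"offset": [20,8,0],"roll": 0.022}
    - {"claw": 10,"offset": [20,8,0],"roll": 0.022}

```text
t: 6.47
tool_pos: [0.5579, 0.0638, 0.3774]
ee_rot: [2.128, 2.311, -0.001]
force: [0.4, -0.5, -6.2]
finger_gap: 0.0198
finger_force: 45.0
```

```bash
python3 - <<'E'
from h import *
s=env.state();print(s['t'],s['tool_pos'],s['ee_rot'],s['finger_gap'],s['force'],s['joint_positions'])
r=s['ee_rot'];print(2*np.arctan2(r[1],r[0]))
im,d,P=cloud('wrist'); cv2.imwrite('pics/w2.png',im)
E
```

```text
6.4667 [0.55793082 0.06377179 0.37736152] [ 2.12800001e+00  2.31076371e+00 -8.28160573e-04] 0.019810102543276562 [ 0.3732122  -0.51608636 -6.18853357] [-8.99583008e-03  3.30599604e-01  1.62790410e+00 -6.05806929e-04
  1.18325491e+00 -9.10692733e-02]
1.6530987590202402
```

View pics/w2.png

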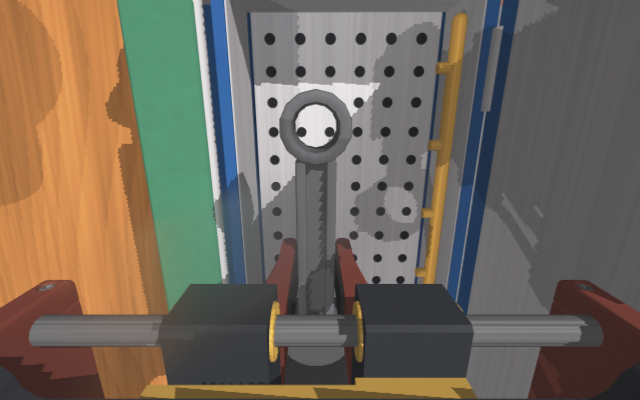

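The wrist picture shows the rod held lengthwise, its small end at about (316,127), over the front half of the shelf. It's clear of the front rim and the yellow pipe at (440,150). I'll lower it.

Call:
servo_tool:
  commands:
    - {"claw": 10,"offset": [0,0,-20],"roll": 0}
    - {"claw": 10,"offset": [0,0,-45],"roll": 0}
    - {"claw": 10,"offset": [0,0,-70],"roll": 0}
    - {"claw": 10,"offset": [0,0,-90],"roll": 0}
    - {"claw": 10,"offset": [0,0,-102],"roll": 0}
    - {"claw": 10,"offset": [0,0,-106],"roll": 0}
    - {"claw": 10,"offset": [0,0,-109],"roll": 0}
    - {"claw": 10,"offset": [0,0,-111],"roll": 0}
    - {"claw": 10,"offset": [0,0,-111],"roll": 0}

```text
t: 7.27
tool_pos: [0.5574, 0.0642, 0.2673]
ee_rot: [2.126, 2.311, 0.001]
force: [-0.3, 0.7, -6.6]
finger_gap: 0.0196
finger_force: 45.0
```

Call:
servo_tool:
  commands:
    - {"claw": 10,"offset": [0,0,-2],"roll": 0}
    - {"claw": 10,"offset": [0,0,-3],"roll": 0}
    - {"claw": 10,"offset": [0,0,-4],"roll": 0}
    - {"claw": 10,"offset": [0,0,-4],"roll": 0}

```text
t: 7.6
tool_pos: [0.5573, 0.0645, 0.2634]
ee_rot: [2.126, 2.312, 0.001]
force: [-0.9, -0.5, -1.7]
finger_gap: 0.0197
finger_force: 45.0
```

Call:
servo_tool:
  commands:
    - {"claw": 10,"offset": [0,0,-1],"roll": 0}
    - {"claw": 10,"offset": [0,0,-1],"roll": 0}
    - {"claw": 48,"offset": [0,0,-1],"roll": 0}
    - {"claw": 48,"offset": [0,0,-1],"roll": 0}
    - {"claw": 48,"offset": [0,0,-1],"roll": 0}
    - {"claw": 48,"offset": [0,0,-1],"roll": 0}
    - {"claw": 48,"offset": [0,0,-1],"roll": 0}
    - {"claw": 48,"offset": [0,0,-1],"roll": 0}
    - {"claw": 48,"offset": [0,0,-1],"roll": 0}
    - {"claw": 48,"offset": [0,0,-1],"roll": 0}

```text
t: 8.43
tool_pos: [0.557, 0.0645, 0.2617]
ee_rot: [-2.126, -2.313, 0.0]
force: [-0.2, -0.5, 0.2]
finger_gap: 0.0421
finger_force: 0.0
```

Call:
servo_tool:
  commands:
    - {"claw": 48,"offset": [0,0,15],"roll": 0}
    - {"claw": 48,"offset": [0,0,45],"roll": 0}
    - {"claw": 48,"offset": [0,0,80],"roll": 0}
    - {"claw": 48,"offset": [-5,0,115],"roll": 0}
    - {"claw": 20,"offset": [-20,10,150],"roll": 0}
    - {"claw": 0,"offset": [-40,40,180],"roll": 0}
    - {"claw": 0,"offset": [-60,75,190],"roll": 0}
    - {"claw": 0,"offset": [-73,110,190],"roll": 0}
    - {"claw": 0,"offset": [-73,150,190],"roll": 0}
    - {"claw": 0,"offset": [-73,190,190],"roll": 0}
    - {"claw": 0,"offset": [-73,230,190],"roll": 0}
    - {"claw": 0,"offset": [-73,260,190],"roll": 0}

```text
t: 9.43
tool_pos: [0.4833, 0.3274, 0.4519]
ee_rot: [-2.125, -2.314, -0.002]
force: [0.7, -0.2, -0.2]
finger_gap: 0.0003
finger_force: 0.0
```

```bash
python3 - <<'E'
from h import *
s=env.state();print(s['t'],s['tool_pos'],s['finger_gap'],s['force'])
im,d,P=cloud('top'); cv2.imwrite('pics/top3.png',im[120:320,80:480].repeat(2,0).repeat(2,1))
print([(np.round(c['position'],3),c['score']) for q in('conrod','cap_top') for c in spotter.place_of(q,'top')[:4]])
E
```

```text
9.4333 [0.48332127 0.3273521  0.45193505] 0.00028350468031560785 [ 0.71901336 -0.19626702 -0.20088434]
[(array([ 0.528, -0.459,  0.   ]), 0.85), (array([0.564, 0.055, 0.074]), 0.76), (array([ 0.472, -0.696, -0.002]), 0.73), (array([ 0.734, -0.171,  0.002]), 0.43), (array([0.481, 0.326, 0.219]), 0.63)]
```

View pics/top3.png

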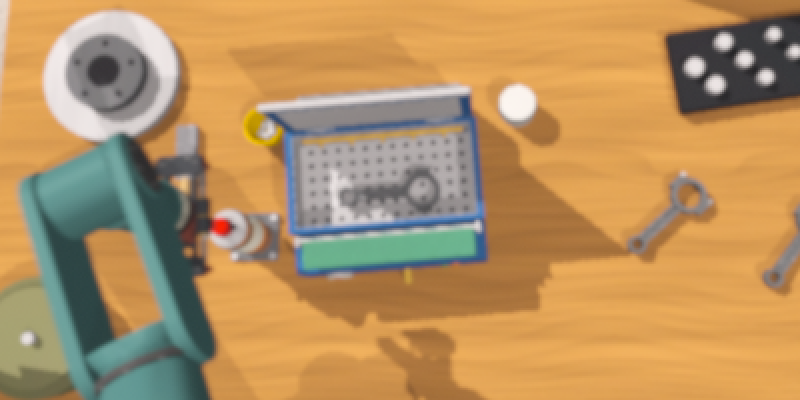

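In the crop the rod lies flat on the shelf, with its big end at (420,188) and small end at (345,195), and the cap at (221,227) is clear. Next I'll press the cap.

Call:
servo_tool:
  commands:
    - {"claw": 0,"offset": [1,-2,-15],"roll": 0}
    - {"claw": 0,"offset": [1,-2,-32],"roll": 0}
    - {"claw": 0,"offset": [1,-2,-44],"roll": 0}
    - {"claw": 0,"offset": [1,-2,-50],"roll": 0}
    - {"claw": 0,"offset": [1,-2,-53],"roll": 0}
    - {"claw": 0,"offset": [1,-2,-55],"roll": 0}
    - {"claw": 0,"offset": [1,-2,-57],"roll": 0}
    - {"claw": 0,"offset": [1,-2,-57],"roll": 0}
    - {"claw": 0,"offset": [1,-2,-57],"roll": 0}

```text
t: 10.33
tool_pos: [0.4846, 0.3213, 0.3963]
ee_rot: [2.126, 2.312, -0.002]
force: [-4.2, -4.0, 10.5]
finger_gap: 0.0003
finger_force: 4.4
```

Call:
servo_tool:
  commands:
    - {"claw": 0,"offset": [0,2,-1],"roll": 0}
    - {"claw": 0,"offset": [0,2,-2],"roll": 0}
    - {"claw": 0,"offset": [0,2,-2],"roll": 0}
    - {"claw": 0,"offset": [0,2,-2],"roll": 0}

```text
t: 10.67
tool_pos: [0.4845, 0.3221, 0.3961]
ee_rot: [2.124, 2.31, -0.005]
force: [-7.3, -12.4, 21.9]
finger_gap: 0.0005
finger_force: 11.3
```

Call:
servo_tool:
  commands:
    - {"claw": 0,"offset": [0,0,3],"roll": 0}
    - {"claw": 0,"offset": [0,0,12],"roll": 0}
    - {"claw": 0,"offset": [0,0,35],"roll": 0}
    - {"claw": 0,"offset": [10,0,70],"roll": 0}
    - {"claw": 0,"offset": [40,-1,78],"roll": 0}
    - {"claw": 0,"offset": [75,-3,78],"roll": 0}
    - {"claw": 0,"offset": [110,-6,78],"roll": 0}
    - {"claw": 0,"offset": [145,-10,78],"roll": 0}
    - {"claw": 0,"offset": [180,-14,78],"roll": 0}
    - {"claw": 0,"offset": [210,-18,78],"roll": 0}
    - {"claw": 0,"offset": [228,-22,78],"roll": 0}
    - {"claw": 0,"offset": [228,-22,78],"roll": 0}

```text
t: 11.67
tool_pos: [0.7167, 0.3007, 0.4701]
ee_rot: [2.128, 2.309, 0.002]
force: [-0.3, -0.5, -0.3]
finger_gap: 0.0003
finger_force: 0.0
```

Call:
servo_tool:
  commands:
    - {"claw": 0,"offset": [0,-35,0],"roll": 0}
    - {"claw": 0,"offset": [0,-70,0],"roll": 0}
    - {"claw": 0,"offset": [0,-105,0],"roll": 0}
    - {"claw": 0,"offset": [0,-140,0],"roll": 0}
    - {"claw": 0,"offset": [0,-175,0],"roll": 0}
    - {"claw": 0,"offset": [0,-205,0],"roll": 0}
    - {"claw": 0,"offset": [0,-223,0],"roll": 0}
    - {"claw": 0,"offset": [0,-223,0],"roll": 0}
    - {"claw": 0,"offset": [0,-223,0],"roll": 0}

```text
t: 12.42
tool_pos: [0.7124, 0.0789, 0.4715]
ee_rot: [-2.128, -2.311, -0.001]
force: [0.6, -0.4, -0.3]
finger_gap: 0.0004
finger_force: 0.0
```

```bash
python3 - <<'E'
from h import *
s=env.state();print(s['t'],s['tool_pos'],s['ee_rot'],s['finger_gap'],s['force'])
im,d,P=cloud('scene'); 
cv2.imwrite('pics/s4.png',im[60:300,140:520].repeat(2,0).repeat(2,1))
print([(np.round(c['position'],3),c['score']) for q in('lid_edge',) for c in spotter.place_of(q,'scene')[:4]])
E
```

```text
12.4167 [0.71238037 0.07887668 0.47152595] [-2.12806557e+00 -2.31069099e+00 -1.47880481e-03] 0.0004102594682855218 [ 0.59422293 -0.38850582 -0.30589741]
[(array([0.67 , 0.077, 0.325]), 0.9), (array([0.672, 0.071, 0.143]), 0.25)]
```

View pics/s4.png

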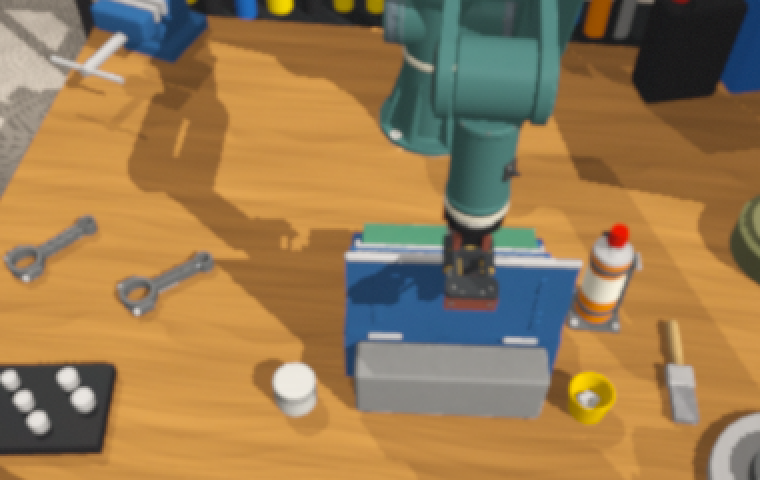

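The gripper (470,270) is behind the still upright lid, whose outer face looks toward this camera, and the rest of the bench is undisturbed. I'll swing the lid shut along an arc.

Call:
servo_tool:
  commands:
    - {"claw": 0,"offset": [-14,-1,2],"roll": 0}
    - {"claw": 0,"offset": [-27,-2,2],"roll": 0}
    - {"claw": 0,"offset": [-45,-4,0],"roll": 0}
    - {"claw": 0,"offset": [-64,-5,-3],"roll": 0}
    - {"claw": 0,"offset": [-82,-7,-9],"roll": 0}
    - {"claw": 0,"offset": [-99,-8,-17],"roll": 0}
    - {"claw": 0,"offset": [-115,-10,-27],"roll": 0}
    - {"claw": 0,"offset": [-129,-11,-39],"roll": 0}
    - {"claw": 0,"offset": [-142,-12,-53],"roll": 0}
    - {"claw": 0,"offset": [-153,-13,-68],"roll": 0}
    - {"claw": 0,"offset": [-162,-14,-84],"roll": 0}
    - {"claw": 0,"offset": [-169,-14,-101],"roll": 0}

```text
t: 13.52
tool_pos: [0.5434, 0.067, 0.3702]
ee_rot: [2.123, 2.314, 0.003]
force: [1.5, -1.4, 0.5]
finger_gap: 0.0007
finger_force: 1.0
```

Call:
servo_tool:
  commands:
    - {"claw": 0,"offset": [-3,0,-15],"roll": 0}
    - {"claw": 0,"offset": [-6,-1,-30],"roll": 0}
    - {"claw": 0,"offset": [-7,-1,-40],"roll": 0}
    - {"claw": 0,"offset": [-7,-1,-45],"roll": 0}
    - {"claw": 0,"offset": [-7,-1,-45],"roll": 0}
    - {"claw": 0,"offset": [-7,-1,-45],"roll": 0}

```text
t: 14.02
tool_pos: [0.5363, 0.066, 0.3291]
ee_rot: [-2.124, -2.314, -0.001]
force: [-13.8, 0.7, 38.9]
finger_gap: 0.0005
finger_force: 19.4
```

Call:
servo_tool:
  commands:
    - {"claw": 0,"offset": [0,0,10],"roll": 0}
    - {"claw": 0,"offset": [0,0,40],"roll": 0}
    - {"claw": 0,"offset": [0,0,75],"roll": 0}
    - {"claw": 0,"offset": [0,0,110],"roll": 0}
    - {"claw": 0,"offset": [0,0,110],"roll": 0}
    - {"claw": 0,"offset": [0,0,110],"roll": 0}

```text
t: 14.52
tool_pos: [0.5378, 0.0655, 0.4372]
ee_rot: [2.122, 2.311, 0.006]
force: [-0.8, 0.2, -0.6]
finger_gap: 0.0006
finger_force: 0.0
```

```bash
python3 - <<'E'
from h import *
s=env.state();print(s['t'],s['tool_pos'],s['finger_gap'],s['force'])
y=.084; O=np.array([.588,.067])
for c in('top','scene'):
  im,d,P=cloud(c); 
  if c=='scene': cv2.imwrite('pics/s5.png',im[60:300,140:520].repeat(2,0).repeat(2,1))
  hsv=cv2.cvtColor(im,cv2.COLOR_BGR2HSV); b=(hsv[...,0]>100)&(hsv[...,0]<125)&(hsv[...,1]>100)
  L=P[...,:2]-O; X=L[...,0]*np.cos(y)+L[...,1]*np.sin(y); Y=-L[...,0]*np.sin(y)+L[...,1]*np.cos(y)
  for lo,hi in((-.08,-.05),(-.05,0),(0,.04),(.04,.075)):
    k=(X>lo)&(X<hi)&(abs(Y)<.14)&(d>0)&(P[...,2]<.2)&(P[...,2]>.06)
    print(c,lo,k.sum(),np.median(P[k][:,2]) if k.any() else 0)
  print([(q,np.round(r['position'],3).tolist(),r['score']) for q in('lid_edge','bar_center','cap_top','lid_hinge') for r in spotter.place_of(q,c)[:1]])
E
```

```text
14.5167 [0.53781384 0.06545927 0.43724768] 0.000633525743025139 [-0.82620392  0.23781913 -0.62355544]
top -0.08 526 0.14697102455097943
top -0.05 687 0.1475618643133665
top 0 427 0.1472396316177789
top 0.04 359 0.14717111152931434
[('lid_edge', [0.49, 0.062, 0.141], 0.89), ('bar_center', [0.443, 0.06, 0.134], 0.86), ('cap_top', [0.484, 0.326, 0.216], 0.5), ('lid_hinge', [0.675, 0.077, 0.138], 0.87)]
scene -0.08 579 0.14794022720021938
scene -0.05 1013 0.14767393924938443
scene 0 856 0.14769223763765643
scene 0.04 792 0.14732485397567152
[('lid_edge', [0.49, 0.06, 0.144], 0.84), ('bar_center', [0.448, 0.056, 0.132], 0.95), ('cap_top', [0.483, 0.327, 0.221], 0.57), ('lid_hinge', [0.671, 0.075, 0.141], 0.8)]
```

View pics/s5.png

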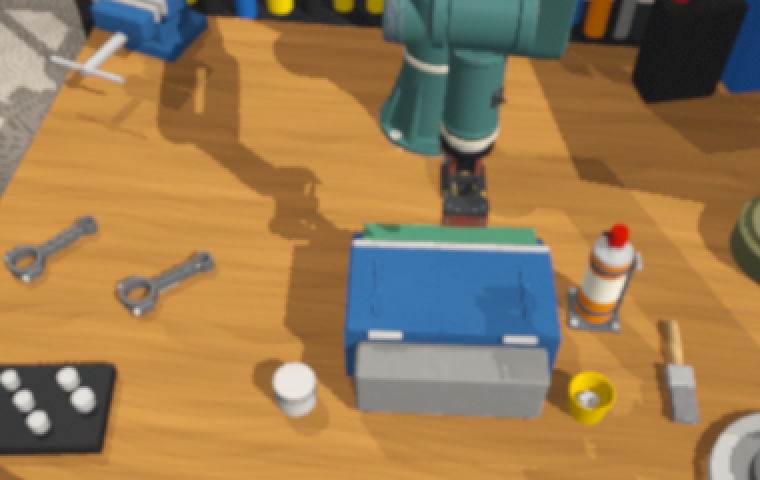

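The lid lies flat and shut in the picture (sheet level at 0.147 m front to back) and the cap is up. Next is the start bar.

Call:
servo_tool:
  commands:
    - {"claw": 0,"offset": [-30,-3,0],"roll": 0}
    - {"claw": 0,"offset": [-60,-7,-10],"roll": 0}
    - {"claw": 0,"offset": [-85,-10,-30],"roll": 0}
    - {"claw": 0,"offset": [-90,-10,-60],"roll": 0}
    - {"claw": 0,"offset": [-90,-10,-90],"roll": 0}
    - {"claw": 0,"offset": [-90,-10,-105],"roll": 0}
    - {"claw": 0,"offset": [-90,-10,-107],"roll": 0}
    - {"claw": 0,"offset": [-90,-10,-107],"roll": 0}
    - {"claw": 0,"offset": [-90,-10,-107],"roll": 0}

```text
t: 15.77
tool_pos: [0.4477, 0.0545, 0.3285]
ee_rot: [2.126, 2.312, 0.001]
force: [1.1, -0.4, -0.6]
finger_gap: 0.0005
finger_force: 0.0
```

Call:
servo_tool:
  commands:
    - {"claw": 0,"offset": [0,1,-6],"roll": 0}
    - {"claw": 0,"offset": [0,1,-10],"roll": 0}
    - {"claw": 0,"offset": [0,1,-13],"roll": 0}
    - {"claw": 0,"offset": [0,1,-16],"roll": 0}
    - {"claw": 0,"offset": [0,1,-19],"roll": 0}
    - {"claw": 0,"offset": [0,1,-21],"roll": 0}
    - {"claw": 0,"offset": [0,1,-21],"roll": 0}

```text
t: 16.35
tool_pos: [0.4472, 0.0555, 0.3083]
ee_rot: [2.126, 2.313, 0.001]
force: [-5.4, -0.3, 19.6]
finger_gap: 0.0007
finger_force: 10.2
```

Call:
servo_tool:
  commands:
    - {"claw": 0,"offset": [0,0,0],"roll": 0}
    - {"claw": 0,"offset": [0,0,0],"roll": 0}

```text
t: 16.52
tool_pos: [0.4471, 0.0555, 0.3083]
ee_rot: [2.125, 2.312, 0.001]
force: [-5.5, 0.2, 19.2]
finger_gap: 0.0007
finger_force: 10.1
```

```bash
python3 - <<'E'
from h import *
s=env.state();print(s['t'],s['tool_pos'],s['force'])
y=.084; O=np.array([.588,.067]); im,d,P=cloud('top')
hsv=cv2.cvtColor(im,cv2.COLOR_BGR2HSV)
L=P[...,:2]-O; X=L[...,0]*np.cos(y)+L[...,1]*np.sin(y); Y=-L[...,0]*np.sin(y)+L[...,1]*np.cos(y)
g=(cv2.inRange(hsv,(60,60,40),(90,255,255))>0)&(X>-.165)&(X<-.112)&(abs(Y)<.148)&(P[...,2]>.1)&(P[...,2]<.15)
A=np.c_[X[g]+.14,Y[g],np.ones(g.sum())]; print(g.sum(),Y[g].min(),Y[g].max(),np.linalg.lstsq(A,P[g][:,2],rcond=None)[0])
E
```

```text
16.5167 [0.44708617 0.05552722 0.30825666] [-5.53229757  0.22775198 19.16290787]
455 -0.14775346683419374 -0.025696498361455877 [ 0.25097842 -0.00097637  0.1255102 ]
```

The bar tilts 0.25 rad with a rock of only 0.001, so it went down evenly. I'll let it up and retreat.

Call:
servo_tool:
  commands:
    - {"claw": 0,"offset": [0,0,4],"roll": 0}
    - {"claw": 0,"offset": [0,0,12],"roll": 0}
    - {"claw": 0,"offset": [0,0,25],"roll": 0}
    - {"claw": 0,"offset": [0,0,60],"roll": 0}
    - {"claw": 0,"offset": [0,0,90],"roll": 0}
    - {"claw": 0,"offset": [0,0,120],"roll": 0}
    - {"claw": 0,"offset": [0,0,130],"roll": 0}
    - {"claw": 0,"offset": [0,0,130],"roll": 0}
    - {"claw": 0,"offset": [0,0,130],"roll": 0}
    - {"claw": 0,"offset": [0,0,130],"roll": 0}

```text
t: 17.4
tool_pos: [0.4463, 0.0555, 0.4352]
ee_rot: [-2.125, -2.311, 0.003]
force: [1.0, 0.2, 0.1]
finger_gap: 0.0004
finger_force: 0.0
```

```bash
python3 - <<'E'
from h import *
s=env.state();print(s['t'],s['tool_pos'],s['force'])
y=.084; O=np.array([.588,.067]); im,d,P=cloud('top')
hsv=cv2.cvtColor(im,cv2.COLOR_BGR2HSV)
L=P[...,:2]-O; X=L[...,0]*np.cos(y)+L[...,1]*np.sin(y); Y=-L[...,0]*np.sin(y)+L[...,1]*np.cos(y)
g=(cv2.inRange(hsv,(60,60,40),(90,255,255))>0)&(X>-.165)&(X<-.112)&(abs(Y)<.148)&(P[...,2]>.1)&(P[...,2]<.15)
A=np.c_[X[g]+.14,Y[g],np.ones(g.sum())]; print(np.linalg.lstsq(A,P[g][:,2],rcond=None)[0])
print(env.close_job())
E
```

```text
17.4 [0.44630546 0.05550133 0.43517483] [1.02457372 0.16932795 0.08572969]
[-0.00954296  0.00383369  0.13414001]
the job is handed in; nothing more can be done
None
```

I handed the job in at about 17 s with every step done: rod flat on the shelf, cap pressed fully and back up, lid shut, and start bar pressed evenly and sprung back; the hand-in gave no verdict.

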